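# Exchange a deck fitting in the parts drawer

### The arm

A 6-joint arm with a two-finger parallel gripper is mounted at the origin on the work surface. World frame = base frame: x ahead of the robot, y to its left, z up, the work surface at z = 0. Lengths are in mm, angles in rad, forces in N, time in s.
With the tool pointing down it reaches from about 275 to 750 mm from the base axis. Payload 10.2 kg.
Tool frame: the origin (TCP) lies midway between the tips of the shut fingers; the grasp point (between the pads) lies 19 mm behind it; z points along the fingers, y is the line along which they close (so a half turn about z gives the same grasp; the last joint's range is limited). The gripper opens to 85 mm and grips with 20 to 120 N. Pads are 22 mm wide; open, the fingers measure 114 mm over their backs; the gripper's body (76 mm by 85 mm) begins 54 mm behind the grasp point. The pads swing forward as they close: fully open they stand 13 mm farther back than shut.
Start: joints at [-1.543, 0.313, 1.498, -0, 1.331, -0.223], TCP at [130.28, -508.584, 198.794] pointing down, gripper open.
Joint ranges: [-2.94, 2.94], [-0.97, 2.17], [0.19, 2.56], [-1.23, 4.37], [0.02, 3.11], [-2.88, 2.88]. Speed limits (rad/s): [2.39, 2.39, 3.01, 3.14, 3.14, 3.14].

### API

Orientations are given as a unit quaternion [w, x, y, z].
In Python, from rig import ctrl gives the robot as it stands.
- The arm moves only by the tool arm_command, never from a script. Its argument "increments" is a list of rows, each an object with "dr": the turn, a rotation vector about the tool's x, y, z in units of pi/4 rad (1.0 is pi/4 rad), a list of three; "offset": the shift along the tool's x, y, z in units of 120 mm (1.0 is 120 mm), a list of three; "hand": the opening, from -1 (shut) to 1 (fully open). A call has 1 to 8 rows; each row shifts and turns the commanded pose from where the row before left it, along the tool's axes as they then stand; what a row does not reach is not made up. A row lasts 1/10 s, in which the tool goes at most 50 mm and 8.59 degrees, less where a joint would pass 70% of its speed; a pose out of reach is approached as far as the arm can. A call with a number of a shift or a turn outside -1 to 1 is refused whole. A call with a gripper value outside its range is refused whole. The fingers move at their own pace and stop on an object; "grip_force" is the grip in N (left out, the last holds). Time passes only in rows, so rows that do not move let the fingers close. It gives the time, the measured TCP pose, the force, the opening and the grip force at its end, in the units of the state.
- ctrl.sense(): the state, without advancing time (a new reading comes with each control period).
- ctrl.capture(name): name is "side" or "top"; returns the picture (400x640x3 uint8, red, green, blue); there is no depth.
- ctrl.camera_info(name): a dict with "K" (3x3 intrinsics, pixels), "R" (3x3) and "t" (3): a world point X has camera coordinates R X + t. Camera axes: x right, y down, z forward; pixel columns grow to the right and rows downward; lengths in mm; the calibration is good to about 2 mm. A picture is of the moment at which its call begins. camera_info takes no time and is no camera call.
- ctrl.finish_job(): hands the job in; it is judged then, once.
The state is a dict: "time_s": time; "joints": joint angles; "dq": joint speeds; "tau": joint torques, N m; "eef_pos": TCP position; "ee_rot": TCP orientation; "force": force on the tool from outside, world axes, zero at the start; "wrist_torque": the same for the moment, N m; "grip_width": opening from 0.0 (shut) to 1.0 (fully open); "grip_force": force on a finger pad.
Only numpy, scipy, OpenCV 4.12 (cv2) and the standard library are available. Lean on these libraries where they do the work, as an engineer would, in place of code of your own. Each camera call takes 0.05 s, during which the arm holds its last target. There are 200 camera calls.

### The job

Pull the parts cabinet's drawer all the way out to its stop. Then have the mooring cleat and the grab handle change places: the cleat goes into the plywood tray on the bench and the grab handle into the drawer compartment that the cleat came from, each standing upright on its floor and set down gently, not dropped. Leave the angle bracket in its own compartment, the drawer fully out, and the spray can and the mug standing where they are.

Things in the scene. Friction and masses are not known exactly. Their poses are not given: they have to be found in the camera images.
- drawer (a joint): How far the drawer is out, in m: 0 is shut, 0.19 is its stop (full extension: the whole inside is then in front of the cabinet). It slides along the handle point's -x, roughly towards the robot, runs stiffly (about 2.5 N plus 6 N per m/s) and stays where it is left. It starts shut or up to 12 mm ajar.
- drawer_handle (a point): Middle of the drawer's straight steel bar handle: level round bar 12 mm thick, 130 long (y), centre 45 mm off the drawer front, 118 mm above the bench, 22 below the cabinet top. Moves with the drawer. Axes: +x into the cabinet, y along the bar, yaw 6 to 17 degrees. The fixed grey cabinet is 250 deep (x) x 310 x 140 mm high; on its top, 130 mm behind its front, a fixed case, 50 high.
- drawer_in (a point): Centre of the drawer's inner floor, 61 mm above the bench; moves with the drawer, axes are the handle's. Inside 178 (x) x 268 mm (y); side and rear walls rise 44 mm above the floor, the front panel 76. A 6 mm wall along x at y = 0, 44 high, makes two compartments, 178 x 131 mm, centred at y = +70 and -70 mm. One holds the cleat, the other the angle bracket; which is which varies.
- cleat: Bare aluminium mooring cleat, 0.25 to 0.42 kg, 135 mm long (its x), 56 high: base 76 x 46 x 8 mm, two short legs, on top a level bar whose two horns overhang the base. Origin: centre of its underside. Grip the bar's middle: 22 mm wide (y), 16 high, centre 45 mm above the origin, flat for 84 mm. Starts upright in one of the drawer's compartments, its x roughly along the drawer's.
- grab: Bare aluminium grab handle, 0.2 to 0.33 kg, 132 mm long (its x), 52 high: a straight bar on two posts, a foot 36 x 46 x 7 mm under each end. Origin: centre of its underside, midway between the feet. Grip the bar's middle: 16 mm wide (y), 14 high, centre 45 mm above the origin. Starts upright in the half of the tray towards the tray's +y, its x roughly along the tray's.
- angle: Bare aluminium angle bracket, L-shaped: foot 110 (its x) x 50 (y) x 6 mm with an upright leg along its +y edge, 50 mm high. Origin: centre of its underside. It lies in the other compartment of the drawer and stays there.
- tray: Open plywood tray fixed on the bench, 220 (its x) x 250 (y) x 24 mm high outside, walls 6 mm. Origin: centre of its underside; its yaw varies by up to 14 degrees. The half towards its -y starts empty.
- tray_in (a point): Centre of the tray's inner floor, 6 mm above the bench; axes are the tray's. The floor is 208 x 238 mm, walls rise 18 mm above it.
- can: Bystander: spray can, 64 mm across, 170 mm high, standing on the bench to the right of the cabinet. Origin: centre of its underside.
- mug: Bystander: mug, 80 mm across, 95 high, on the bench beyond the tray. Origin: centre of its underside.
Things that resemble listed ones, but are neither listed nor needed, are in the scene too. What is shaped like the grab but yellow is not meant.

How it is judged:
By the outcome, as a careful person would: the job done as asked, in the order asked, and still so for the second after the job is handed in, with the robot touching nothing.
It also fails if it takes over 70 s, if anything falls off the work surface, if the arm or the gripper's body presses on something with over 40 N, if the wrist force passes 120 N, or if a joint passes its speed limit or range.

## Working session

There is one attempt and no reset: what is moved stays moved. The work goes in short steps, Python scripts to look and compute and a tool call to move; the robot and the scene stay as the last step left them, time stands still between calls to the robot, and variables do not carry over. Pictures are saved under pics/ and viewed, at most 13 in all, crops included, and the job is handed in when it is done.

Besides the shell and the picture viewer there is one more tool, called after "Emit:" by a JSON object that holds its "fn" and its "kwargs". arm_command: Moves the arm, as the interface text tells. Shifts and turns lie within -1 to 1; 1 stands for 120 mm of shift or pi/4 rad of turn. Its arguments: {"type":"object","properties":{"increments":{"type":"array"},"grip_force":{"type":"number"}},"required":["increments"]}

```bash
mkdir -p pics; python3 - <<'E'
from rig import ctrl
import cv2
s=ctrl.sense(); print({k:s[k] for k in('time_s','eef_pos','ee_rot','force','grip_width')})
for n in('side','top'):
    c=ctrl.camera_info(n); print(n,c['K'].tolist() if hasattr(c['K'],'tolist') else c['K'],c['R'],c['t'])
    cv2.imwrite(f'pics/{n}0.png',cv2.cvtColor(ctrl.capture(n),cv2.COLOR_RGB2BGR))
E
```

```text
{'time_s': 0.0, 'eef_pos': array([ 130.29801627, -508.25800502,  198.21014683]), 'ee_rot': array([-6.73149247e-04,  9.92146895e-01,  1.25076292e-01,  8.35827270e-05]), 'force': array([ 0.01884445,  1.01762863, -0.03874423]), 'grip_width': 0.9978820923452691}
side [[440.61427078105726, 0.0, 331.0629163285629], [0.0, 440.61427078105726, 201.55894543604526], [0.0, 0.0, 1.0]] [[-0.90877578 -0.41726492  0.00406976]
 [-0.30175971  0.65041419 -0.69706704]
 [ 0.28821459 -0.63470573 -0.71699441]] [466.21762236 240.70361078 867.33302114]
top [[386.3724461014365, 0.0, 317.3595692189451], [0.0, 386.3724461014365, 204.88621306044232], [0.0, 0.0, 1.0]] [[ 0.0138318  -0.99990377 -0.00106154]
 [-0.99761525 -0.01372833 -0.06764129]
 [ 0.06762021  0.00199461 -0.99770914]] [ -32.81632923  535.82690399 1081.72266421]
```

View pics/side0.png

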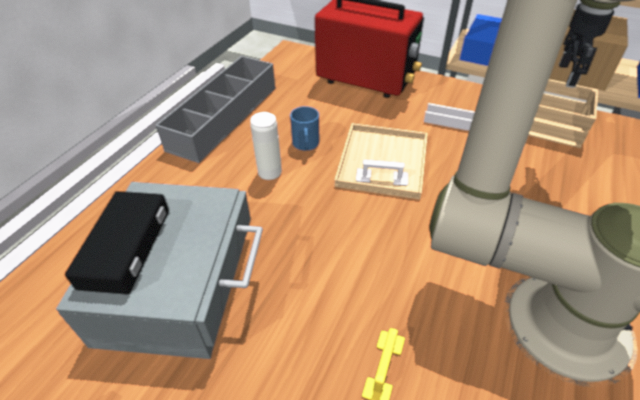

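View pics/top0.png

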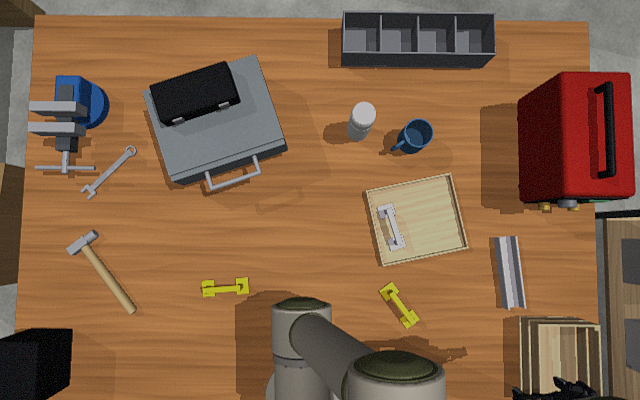

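Top view: the cabinet handle bar runs from (209,188) to (258,173), the tray spans (365–468, 173–266), the can is at (362,120) and the mug at (415,136). Candidates for the grab are the silver one in the tray at (390,226) and the yellow ones at (225,287) and (400,305). The silver one in the tray's +y half fits. An enlarged crop will confirm it.

```bash
cat > h.py <<'E'
from rig import ctrl
import cv2, numpy as np
def cam(n):
    c=ctrl.camera_info(n); return np.array(c['K']),np.array(c['R']),np.array(c['t']).ravel()
def ray(n,uv,z):
    K,R,t=cam(n); C=-R.T@t
    d=(np.c_[np.atleast_2d(uv).astype(float),np.ones(len(np.atleast_2d(uv)))]@np.linalg.inv(K).T)@R
    return (C+d*((z-C[2])/d[:,2])[:,None])[:,:2]
def proj(n,X):
    K,R,t=cam(n); p=(np.atleast_2d(X)@R.T+t)@K.T; return p[:,:2]/p[:,2:]
def line(uv): # principal axis in world xy
    m=uv.mean(0); v=np.linalg.svd(uv-m,full_matrices=False)[2][0]; return m,v,(uv-m)@v
def rect(uv):
    return cv2.minAreaRect(uv.astype(np.float32))
def save(name,img): cv2.imwrite('pics/'+name,cv2.cvtColor(img,cv2.COLOR_RGB2BGR))
def mask_roi(m,x0,y0,x1,y1):
    o=np.zeros_like(m); o[y0:y1,x0:x1]=m[y0:y1,x0:x1]; return o
def biggest(m):
    n,l,s,_=cv2.connectedComponentsWithStats(m.astype(np.uint8)); k=1+np.argmax(s[1:,4]); y,x=np.where(l==k); return np.c_[x,y]
E
python3 - <<'E'
from h import *
im=ctrl.capture('top'); hsv=cv2.cvtColor(im,cv2.COLOR_RGB2HSV)
low=(hsv[...,1]<60)
b=biggest(mask_roi(low&(hsv[...,2]>150),200,150,265,195)); print('handle px',len(b))
P=ray('top',b,118); m,v,s=line(P); print(m,v,s.min(),s.max(), np.degrees(np.arctan2(v[1],v[0])))
g=biggest(mask_roi(low&(hsv[...,2]>150),370,195,412,255)); P=ray('top',g,40); print('grab',len(g),rect(P),line(P)[:2])
t=(hsv[...,1]<125)&(hsv[...,2]>120); tp=biggest(mask_roi(t,350,160,480,275)); r=cv2.minAreaRect(tp.astype(np.float32)); print('tray px',r,cv2.boxPoints(r).tolist(),rect(ray('top',tp,24)), rect(ray('top',tp,0)))
a=cv2.resize(im[140:290,190:480],None,fx=2.7,fy=2.7,interpolation=cv2.INTER_CUBIC)[:590]
save('crop1.png',a)
E
```

```text
handle px 211
[600.08706414 193.87501814] [ 0.33424694 -0.94248553] -67.68386024040348 69.4189149245712 -70.47324851137418
grab 498 ((471.9535827636719, -225.88143920898438), (137.6046600341797, 59.49168014526367), 17.473859786987305) (array([ 475.31649815, -234.08131025]), array([-0.96372155, -0.26690966]))
tray px ((416.9463195800781, 219.08294677734375), (78.64324951171875, 88.70065307617188), 77.90524291992188) [[365.3414611816406, 189.92684936523438], [452.0731506347656, 171.34149169921875], [468.5511779785156, 248.23904418945312], [381.8194885253906, 266.82440185546875]] ((500.10931396484375, -306.4926452636719), (221.16981506347656, 249.0104522705078), 12.76719856262207) ((500.9504089355469, -312.624755859375), (226.0331268310547, 254.4860076904297), 12.767207145690918)
```

View pics/crop1.png

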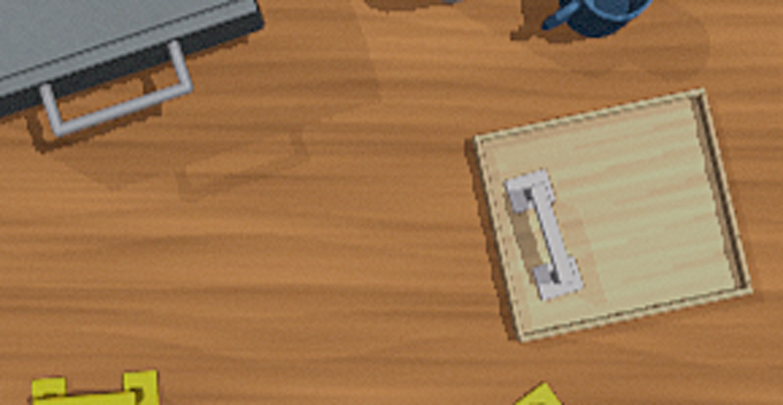

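The crop confirms the bare aluminium grab, inside the tray at crop (543,235), which is about full pixel (391,227). The yellow ones lie on the bench outside the tray. Next I refine the handle bar and the grab.

```bash
cat >> h.py <<'E'
def rows(target,yaw=None):
    "world target -> tool-frame offset (units of 120mm), dr z needed (units 45deg)"
    from scipy.spatial.transform import Rotation as Ro
    s=ctrl.sense(); q=s['ee_rot']; R=Ro.from_quat([q[1],q[2],q[3],q[0]]).as_matrix()
    cy=np.degrees(np.arctan2(R[1,0],R[0,0])); d=np.array(target)-s['eef_pos']
    Rt=R
    if yaw is not None:
        c,n=np.cos(np.radians(yaw)),np.sin(np.radians(yaw)); Rt=np.array([[c,n,0],[n,-c,0],[0,0,-1.]])
    dz=None if yaw is None else ((cy-yaw+180)%360-180)/45
    print('t',round(s['time_s'],2),'pos',s['eef_pos'].round(1),'yaw',cy.round(1),'tilt',np.degrees(np.arccos(-R[2,2])).round(2),'F',np.round(s['force'],1),'w',round(s['grip_width'],3),'gf',np.round(s['grip_force'],1),
      '\n drz',dz,'offset(after turn)',(Rt.T@d/120).round(3))
E
python3 - <<'E'
from h import *
im=ctrl.capture('top'); hsv=cv2.cvtColor(im,cv2.COLOR_RGB2HSV)
low=(hsv[...,1]<60)
b=biggest(mask_roi(low&(hsv[...,2]>150),200,150,265,195))
e=np.array([[c,b[b[:,0]==c,1].max()] for c in range(215,257)])
f=cv2.fitLine(e.astype(np.float32),cv2.DIST_HUBER,0,.01,.01).ravel()
print('slope',f); 
bar=[q for q in b if abs((q[0]-f[2])*f[1]/f[0]+f[3]-q[1])<4]
bar=np.array(bar); print(bar[:,0].min(),bar[:,0].max())
P=ray('top',bar,118); m,v,s=line(P); print('bar mid',m+v*(s.min()+s.max())/2,s.max()-s.min(),'yaw',np.degrees(np.arctan2(v[1],v[0]))%180-90)
# side view handle
si=ctrl.capture('side'); hs=cv2.cvtColor(si,cv2.COLOR_RGB2HSV)
sb=biggest(mask_roi((hs[...,1]<60)&(hs[...,2]>140),215,220,265,292)); print(len(sb),sb.min(0),sb.max(0))
g=biggest(mask_roi(low&(hsv[...,2]>150),370,195,412,255))
for y in range(g[:,1].min(),g[:,1].max()+1,3):
    r=g[g[:,1]==y,0]; print(y,r.min(),r.max(),len(r),end=' | ')
for z in(7,52): print(proj('side',[[*p,z] for p in ray('top',[[386.3,209.6],[396.7,243.7],[393,229]],z)]))
c=biggest(mask_roi(low&(hsv[...,2]>170),345,95,380,145)); print('can',ray('top',[c.mean(0)],150))
E
```

```text
slope [  0.9473526   -0.32019228 233.5        180.9       ]
209 259
bar mid [592.48873972 190.10444867] 136.8502427317618 yaw 19.72254388365569
698 [215 220] [236 285]
202 391 391 1 | 205 381 394 13 | 208 378 393 16 | 211 379 394 10 | 214 380 395 13 | 217 381 394 10 | 220 390 395 6 | 223 387 396 8 | 226 392 397 6 | 229 393 398 6 | 232 394 399 6 | 235 391 402 11 | 238 390 403 12 | 241 388 404 13 | 244 389 405 12 | 247 390 404 14 | 250 385 394 5 | 253 386 388 3 | [[362.09470374 175.49404682]
 [401.03198263 179.08552404]
 [384.50980884 177.00434411]]
[[362.84983053 164.59214611]
 [401.48203418 168.0697271 ]
 [385.08915389 166.05549475]]
can [[ 764.62325082 -141.07147793]]
```

Emit:
{"fn": "arm_command", "kwargs": {"increments": [{"dr":[0,0,-0.18],"offset":[0,0,-0.05],"hand":0},{"dr":[0,0,-0.18],"offset":[0,0,-0.05],"hand":0},{"dr":[0,0,-0.18],"offset":[0,0,-0.05],"hand":0},{"dr":[0,0,-0.18],"offset":[0,0,-0.05],"hand":0},{"dr":[0,0,-0.18],"offset":[0,0,-0.05],"hand":0},{"dr":[0,0,-0.18],"offset":[0,0,-0.05],"hand":0},{"dr":[0,0,-0.18],"offset":[0,0,-0.05],"hand":0},{"dr":[0,0,-0.18],"offset":[0,0,0],"hand":0}]}}

```text
time_s: 1.05
eef_pos: [130.3, -508.8, 241.5]
ee_rot: [0.0, 0.769, 0.639, -0.0]
force: [0.3, -0.3, -0.4]
grip_width: 0.504
grip_force: 0.0
```

Emit:
{"fn": "arm_command", "kwargs": {"increments": [{"dr":[0,0,-0.18],"offset":[0,0,0],"hand":0},{"dr":[0,0,-0.18],"offset":[0,0,0],"hand":0},{"dr":[0,0,-0.18],"offset":[0,0,0],"hand":0},{"dr":[0,0,-0.08],"offset":[0,0,0],"hand":0},{"dr":[0,0,0],"offset":[0,0,0],"hand":0}]}}

```text
time_s: 1.55
eef_pos: [130.3, -508.5, 240.7]
ee_rot: [-0.0, 0.594, 0.804, 0.0]
force: [-0.1, -0.1, -0.5]
grip_width: 0.5
grip_force: 0.0
```

```bash
python3 - <<'E'
from h import *
im=ctrl.capture('top'); hsv=cv2.cvtColor(im,cv2.COLOR_RGB2HSV)
m=(hsv[...,1]<60)&(hsv[...,2]>110)
pts=[]
for c in range(216,254,3):
    r=[y for y in range(168,195) if m[y,c]]; r=sorted(r)[::-1]
    k=[r[0]] 
    for y in r[1:]:
        if k[-1]-y==1: k.append(y)
        else: break
    pts.append([c,np.mean(k)]); print(c,k[-1],k[0],end='; ')
P=ray('top',pts,118); f=cv2.fitLine(P.astype(np.float32),cv2.DIST_HUBER,0,.01,.01).ravel(); print('\nbar',f,np.degrees(np.arctan2(f[1],f[0]))%180-90)
# cabinet body: grey, edges
E=cv2.Canny(im[...,1],40,120); L=cv2.HoughLinesP(mask_roi(E,130,40,300,195),1,np.pi/360,30,minLineLength=40,maxLineGap=5)
for l in L[:,0]:
    p=ray('top',[l[:2],l[2:]],140); d=p[1]-p[0]; print(l,np.degrees(np.arctan2(d[1],d[0])).round(1)%90,end=' ; ')
rows([588,190,240],107)
E
```

```text
216 184 188; 219 183 187; 222 182 186; 225 181 185; 228 180 184; 231 179 183; 234 178 182; 237 177 181; 240 176 180; 243 175 179; 246 174 178; 249 173 177; 252 172 175; 
bar [ 3.3242729e-01 -9.4312888e-01  5.8832141e+02  2.0042767e+02] 19.416176
[172 181 286 144] 19.0 ; [163 177 247 149] 19.5 ; [185 172 283 139] 19.700000000000003 ; [254  54 282 132] 20.599999999999994 ; [130 183 170 183] 0.7999999999999972 ; [181 189 281 155] 19.799999999999997 ; [149  85 222  61] 19.5 ; [142  92 170 179] 19.900000000000006 ; [201 190 260 169] 20.599999999999994 ; [143 111 168 188] 20.0 ; [199 194 260 172] 20.799999999999997 ; [182 122 239 103] 19.599999999999994 ; [176 172 283 137] 19.200000000000003 ; [262  67 276 110] 18.900000000000006 ; [226  61 240 101] 20.400000000000006 ; [171 176 266 144] 19.700000000000003 ; [255  54 269  94] 20.099999999999994 ; t 1.6 pos [ 130.3 -508.5  240.7] yaw 107.0 tilt 0.01 F [-0.5 -1.  -0.1] w 0.5 gf 0.0 
 drz -0.0004946482793943435 offset(after turn) [4.452 5.35  0.006]
```

Emit:
{"fn": "arm_command", "kwargs": {"increments": [{"dr":[0,0,-0.058],"offset":[0,0,0],"hand":0},{"dr":[0,0,0],"offset":[0.21,0.28,0],"hand":0},{"dr":[0,0,0],"offset":[0.21,0.28,0],"hand":0},{"dr":[0,0,0],"offset":[0.21,0.28,0],"hand":0},{"dr":[0,0,0],"offset":[0.21,0.28,0],"hand":0},{"dr":[0,0,0],"offset":[0.21,0.28,0],"hand":0},{"dr":[0,0,0],"offset":[0.21,0.28,0],"hand":0},{"dr":[0,0,0],"offset":[0.21,0.28,0],"hand":0}]}}

```text
time_s: 2.4
eef_pos: [292.9, -261.8, 240.9]
ee_rot: [0.0, 0.577, 0.817, -0.0]
force: [0.5, -1.3, 0.1]
grip_width: 0.5
grip_force: 0.0
```

Emit:
{"fn": "arm_command", "kwargs": {"increments": [{"dr":[0,0,0],"offset":[0.21,0.28,0],"hand":0},{"dr":[0,0,0],"offset":[0.21,0.28,0],"hand":0},{"dr":[0,0,0],"offset":[0.21,0.28,0],"hand":0},{"dr":[0,0,0],"offset":[0.21,0.28,0],"hand":0},{"dr":[0,0,0],"offset":[0.21,0.28,0],"hand":0},{"dr":[0,0,0],"offset":[0.21,0.28,0],"hand":0},{"dr":[0,0,0],"offset":[0.21,0.28,0],"hand":0},{"dr":[0,0,0],"offset":[0.21,0.28,0],"hand":0}]}}

```text
time_s: 3.2
eef_pos: [478.3, 18.8, 240.9]
ee_rot: [0.0, 0.577, 0.817, 0.0]
force: [0.1, -0.1, 1.0]
grip_width: 0.503
grip_force: 0.0
```

Emit:
{"fn": "arm_command", "kwargs": {"increments": [{"dr":[0,0,0],"offset":[0.21,0.26,0],"hand":0},{"dr":[0,0,0],"offset":[0.21,0.26,0],"hand":0},{"dr":[0,0,0],"offset":[0.21,0.26,0],"hand":0},{"dr":[0,0,0],"offset":[0.18,0.22,0],"hand":0},{"dr":[0,0,0],"offset":[0.0,0.0,0],"hand":0}]}}

```text
time_s: 3.7
eef_pos: [558.6, 152.0, 239.8]
ee_rot: [-0.001, 0.575, 0.818, 0.0]
force: [0.6, -0.1, -0.7]
grip_width: 0.498
grip_force: 0.0
```

```bash
python3 - <<'E'
from h import *
rows([592,190,99],109.6)
si=ctrl.capture('side'); save('side1.png',si)
p=ray('side',[[259,228],[245,285]],118); d=p[1]-p[0]; print(p,np.degrees(np.arctan2(d[1],d[0]))-90)
th=np.radians(19.6); u=np.array([np.cos(th),np.sin(th),0]);w=np.array([-u[1],u[0],0])
h=np.array([592,190,118]); print(proj('side',[h,h+65*w,h-65*w]))
E
```

```text
t 3.7 pos [558.6 152.  239.8] yaw 109.8 tilt 0.06 F [ 0.6 -0.1 -0.7] w 0.498 gf 0.0 
 drz 0.003584409067425693 offset(after turn) [0.205 0.369 1.173]
[[615.61031379 123.36217143]
 [568.36049007 249.55327082]] 20.527443653898857
[[251.39173665 256.26115996]
 [243.6159776  285.35862174]
 [258.36769866 230.1565975 ]]
```

View pics/side1.png

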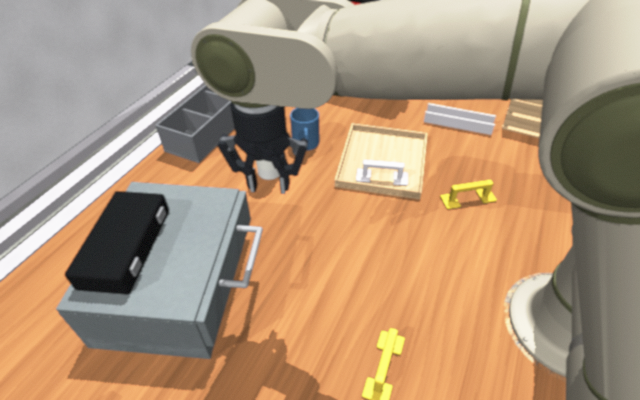

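The side view matches: bar ends at about (259,228) and (245,285), and the predicted ends agree to within 2 px. I go over the bar and down.

Emit:
{"fn": "arm_command", "kwargs": {"increments": [{"dr":[0,0,0],"offset":[0.1,0.18,0],"hand":0},{"dr":[0,0,0],"offset":[0.1,0.18,0],"hand":0},{"dr":[0,0,0],"offset":[0,0,0.2],"hand":0},{"dr":[0,0,0],"offset":[0,0,0.2],"hand":0},{"dr":[0,0,0],"offset":[0,0,0.1],"hand":0},{"dr":[0,0,0],"offset":[0,0,0],"hand":0}]}}

```text
time_s: 4.35
eef_pos: [589.7, 185.3, 179.6]
ee_rot: [-0.001, 0.576, 0.817, -0.001]
force: [0.4, -1.4, 0.7]
grip_width: 0.502
grip_force: 0.0
```

```bash
python3 - <<'E'
from h import *
rows([592,190,101],109.6)
E
```

```text
t 4.35 pos [589.7 185.3 179.6] yaw 109.6 tilt 0.17 F [ 0.4 -1.4  0.7] w 0.502 gf 0.0 
 drz -0.0001485832268296387 offset(after turn) [0.03  0.031 0.655]
```

Emit:
{"fn": "arm_command", "kwargs": {"increments": [{"dr":[0,0,0],"offset":[0.03,0.03,0],"hand":0},{"dr":[0,0,0],"offset":[0,0,0.2],"hand":0},{"dr":[0,0,0],"offset":[0,0,0.2],"hand":0},{"dr":[0,0,0],"offset":[0,0,0.15],"hand":0},{"dr":[0,0,0],"offset":[0,0,0.1],"hand":0},{"dr":[0,0,0],"offset":[0,0,0],"hand":0}]}}

```text
time_s: 4.95
eef_pos: [592.4, 190.8, 102.3]
ee_rot: [-0.0, 0.576, 0.817, -0.0]
force: [-0.1, -0.2, 0.1]
grip_width: 0.499
grip_force: 0.0
```

Emit:
{"fn": "arm_command", "kwargs": {"increments": [{"dr":[0,0,0],"offset":[0,0,0],"hand":-1},{"dr":[0,0,0],"offset":[0,0,0],"hand":-1},{"dr":[0,0,0],"offset":[0,0,0],"hand":-1},{"dr":[0,0,0],"offset":[0,0,0],"hand":-1},{"dr":[0,0,0],"offset":[0,0,0],"hand":-1}], "grip_force": 50}}

```text
time_s: 5.45
eef_pos: [592.7, 190.8, 103.1]
ee_rot: [0.0, 0.576, 0.818, 0.0]
force: [-0.4, -1.2, 0.4]
grip_width: -0.001
grip_force: 0.0
```

Fingers shut on nothing. I look.

```bash
python3 - <<'E'
from h import *
a=ctrl.capture('side'); b=ctrl.capture('top')
f=lambda i,x,y:cv2.resize(i[y:y+130,x:x+130],(400,400),interpolation=cv2.INTER_CUBIC)
save('cmp2.png',np.hstack([f(a,190,180),f(b,175,120)]))
E
```

```text
(no output)
```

View pics/cmp2.png

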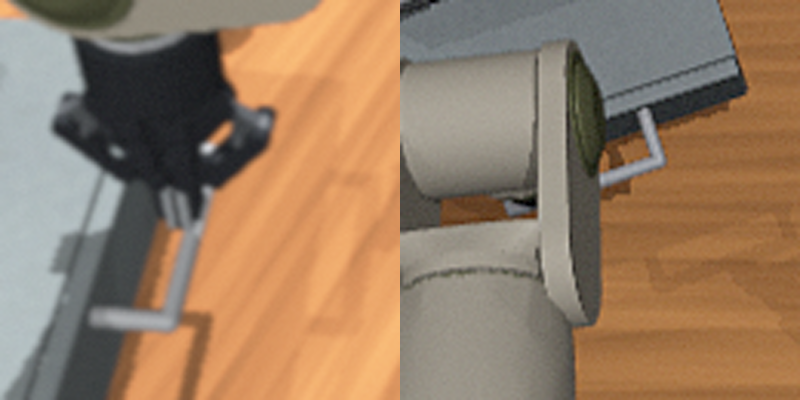

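The side crop shows the shut pads at about crop (180,205), in the gap between the bar and the drawer front. I check that against the reported TCP.

```bash
python3 - <<'E'
from h import *
s=ctrl.sense(); p=s['eef_pos']; print(p,s['joints'],s['ee_rot'])
print('tcp',proj('side',[p,p+[0,0,19],p+[0,0,60]]), 'crop',(proj('side',[p,p+[0,0,19],p+[0,0,60]])-[190,180])*400/130)
for z in (103,110,118): print(z,ray('side',[[249,253]],z), 'bar near end/at gripper', ray('side',[[245,285],[256,240]],z))
print('top view bar right end', ray('top',[[175+662/3.077-130, 120+162/3.077]],118))
E
```

```text
[592.59494387 190.73471071 102.9007276 ] [ 1.23470033e-01  6.07601938e-01  1.30766681e+00  2.73841044e-06
  1.22622758e+00 -2.19985527e-01] [3.47931151e-05 5.75872394e-01 8.17539591e-01 3.33278831e-05]
tcp [[251.91190843 261.23327532]
 [250.65333406 255.17941131]
 [247.79146716 241.41355578]] crop [[190.49817979 249.94853944]
 [186.62564325 231.32126556]
 [177.81989895 188.96478701]]
103 [[608.15389619 176.27248276]] bar near end/at gripper [[575.57237746 241.96265343]
 [612.87419272 142.63842529]]
110 [[604.45528323 180.48629052]] bar near end/at gripper [[572.20683001 245.50494154]
 [609.12732639 147.19605817]]
118 [[600.228297   185.30207082]] bar near end/at gripper [[568.36049007 249.55327082]
 [604.84519346 152.40478145]]
top view bar right end [[611.49805107 124.43877303]]
```

```bash
python3 - <<'E'
from h import *
def colm(im,c):
    h=cv2.cvtColor(im,cv2.COLOR_RGB2HSV); r=[y for y in range(160,195) if h[y,c,1]<60 and h[y,c,2]>110]; return r
def rowm(im,y):
    h=cv2.cvtColor(im,cv2.COLOR_RGB2HSV); return [x for x in range(228,275) if h[y,x,1]<70 and h[y,x,2]>110]
T0=cv2.cvtColor(cv2.imread('pics/top0.png'),cv2.COLOR_BGR2RGB);S0=cv2.cvtColor(cv2.imread('pics/side0.png'),cv2.COLOR_BGR2RGB)
T=ctrl.capture('top');S=ctrl.capture('side')
for c in (243,246,249,252,255): print(c,colm(T0,c),colm(T,c))
for y in (245,250,254,258,262,268,274): print(y,rowm(S0,y),rowm(S,y))
a=lambda i:cv2.resize(i[225:290,215:280],(400,400),interpolation=cv2.INTER_CUBIC)
save('cmp3.png',np.hstack([a(S0),a(S)]))
E
```

```text
243 [175, 176, 177, 178, 179] [175, 176, 177, 178, 179]
246 [174, 175, 176, 177] [174, 175, 176, 177, 178]
249 [173, 174, 175, 176, 177] [173, 174, 175, 176]
252 [172, 173, 174, 175, 176] [172, 173, 174, 175, 176]
255 [160, 161, 162, 163, 164, 165, 166, 171, 172, 173, 174, 175] [160, 161, 162, 163, 164, 165, 166, 171, 172, 173, 174, 175]
245 [228, 252, 253, 254, 255, 256, 257, 258] [228, 243, 244, 245, 248, 249, 257]
250 [251, 252, 253, 254, 255, 256] [244, 245, 246, 249, 250, 256]
254 [250, 251, 252, 253, 254, 255] [249, 250, 251, 252, 253, 254, 255]
258 [249, 250, 251, 252, 253, 254] [249, 250, 251, 252, 253, 254]
262 [247, 248, 249, 250, 251, 252, 253] [248, 249, 250, 251, 252, 253]
268 [246, 247, 248, 249, 250, 251, 252] [246, 247, 248, 249, 250, 251]
274 [244, 245, 246, 247, 248, 249, 250] [245, 246, 247, 248, 249, 250]
```

View pics/cmp3.png

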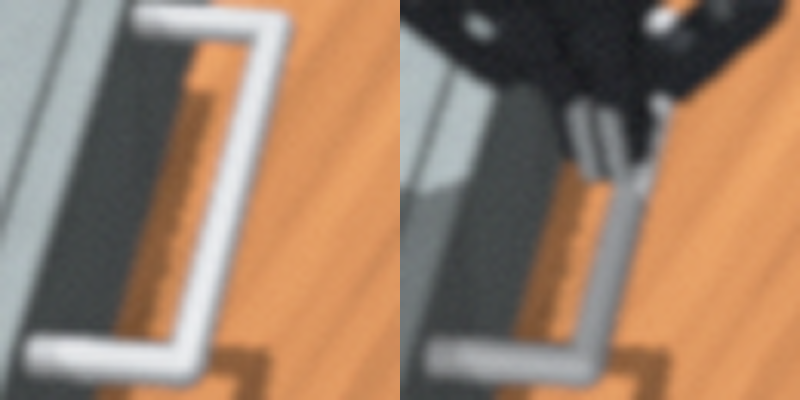

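The bar hasn't moved. In the crop the shut tips at about (605,180), full px (248,254), hide the bar from above, so they closed over the bar. I check the tip height against side1, where the tips were at (252,188) and (284,187).

```bash
python3 - <<'E'
from h import *
for dz in (0,7,13,20,30): print(dz,proj('side',[[558.6,152,239.8+dz]]).round(1),proj('side',[[592.6,190.7,102.9+dz]]).round(1))
th=np.radians(19.7);u=np.array([np.cos(th),np.sin(th),0])
for dz in (7,13,20,30): print(dz,[proj('side',[np.array([558.6,152,239.8+dz])+k*29*u]).round(1).tolist() for k in(-1,1)])
E
```

```text
0 [[270.8 203.8]] [[251.9 261.2]]
7 [[270.5 201. ]] [[251.5 259. ]]
13 [[270.1 198.5]] [[251.1 257.1]]
20 [[269.7 195.6]] [[250.6 254.8]]
30 [[269.2 191.4]] [[249.9 251.6]]
7 [[[287.2, 202.1]], [[253.8, 199.9]]]
13 [[[287.0, 199.6]], [[253.3, 197.4]]]
20 [[[286.7, 196.7]], [[252.8, 194.5]]]
30 [[[286.3, 192.5]], [[252.1, 190.3]]]
```

The tips show about 22 mm higher than the reported TCP in both pictures, so there is a steady height offset. I reopen, go 23 mm lower and close.

Emit:
{"fn": "arm_command", "kwargs": {"increments": [{"dr":[0,0,0],"offset":[0,0,0],"hand":0},{"dr":[0,0,0],"offset":[0,0,0],"hand":0},{"dr":[0,0,0],"offset":[0,0,0],"hand":0},{"dr":[0,0,0],"offset":[0,0,0],"hand":0},{"dr":[0,0,0],"offset":[0,0,0.1],"hand":0},{"dr":[0,0,0],"offset":[0,0,0.09],"hand":0},{"dr":[0,0,0],"offset":[0,0,0],"hand":0}]}}

```text
time_s: 6.35
eef_pos: [591.4, 190.6, 77.5]
ee_rot: [-0.002, 0.576, 0.818, -0.001]
force: [0.7, 0.9, 0.1]
grip_width: 0.501
grip_force: 0.0
```

Emit:
{"fn": "arm_command", "kwargs": {"increments": [{"dr":[0,0,0],"offset":[0,0,0],"hand":-1},{"dr":[0,0,0],"offset":[0,0,0],"hand":-1},{"dr":[0,0,0],"offset":[0,0,0],"hand":-1},{"dr":[0,0,0],"offset":[0,0,0],"hand":-1},{"dr":[0,0,0],"offset":[0,0,0],"hand":-1}], "grip_force": 50}}

```text
time_s: 6.85
eef_pos: [590.5, 190.0, 80.3]
ee_rot: [-0.002, 0.576, 0.818, -0.002]
force: [-11.6, -4.8, 7.1]
grip_width: 0.114
grip_force: 49.0
```

Emit:
{"fn": "arm_command", "kwargs": {"increments": [{"dr":[0,0,0],"offset":[0,-0.08,0],"hand":-1},{"dr":[0,0,0],"offset":[0,-0.16,0],"hand":-1},{"dr":[0,0,0],"offset":[0,-0.16,0],"hand":-1},{"dr":[0,0,0],"offset":[0,-0.16,0],"hand":-1},{"dr":[0,0,0],"offset":[0,-0.16,0],"hand":-1},{"dr":[0,0,0],"offset":[0,-0.16,0],"hand":-1},{"dr":[0,0,0],"offset":[0,-0.16,0],"hand":-1},{"dr":[0,0,0],"offset":[0,-0.16,0],"hand":-1}]}}

```text
time_s: 7.65
eef_pos: [456.8, 142.6, 80.3]
ee_rot: [0.0, 0.576, 0.817, 0.001]
force: [1.4, 3.9, -1.9]
grip_width: 0.109
grip_force: 49.6
```

Emit:
{"fn": "arm_command", "kwargs": {"increments": [{"dr":[0,0,0],"offset":[0,-0.12,0],"hand":-1},{"dr":[0,0,0],"offset":[0,-0.08,0],"hand":-1},{"dr":[0,0,0],"offset":[0,-0.04,0],"hand":-1},{"dr":[0,0,0],"offset":[0,-0.02,0],"hand":-1},{"dr":[0,0,0],"offset":[0,0,0],"hand":-1}]}}

```text
time_s: 8.15
eef_pos: [427.4, 132.2, 80.3]
ee_rot: [-0.0, 0.576, 0.818, 0.0]
force: [-2.7, 4.1, 3.0]
grip_width: 0.116
grip_force: 50.2
```

Emit:
{"fn": "arm_command", "kwargs": {"increments": [{"dr":[0,0,0],"offset":[0,-0.03,0],"hand":-1},{"dr":[0,0,0],"offset":[0,-0.03,0],"hand":-1},{"dr":[0,0,0],"offset":[0,-0.03,0],"hand":-1},{"dr":[0,0,0],"offset":[0,-0.03,0],"hand":-1},{"dr":[0,0,0],"offset":[0,0,0],"hand":-1}]}}

```text
time_s: 8.65
eef_pos: [413.8, 127.4, 80.3]
ee_rot: [-0.0, 0.576, 0.818, 0.0]
force: [-3.3, 4.3, 2.0]
grip_width: 0.114
grip_force: 50.2
```

Emit:
{"fn": "arm_command", "kwargs": {"increments": [{"dr":[0,0,0],"offset":[0,-0.02,0],"hand":-1},{"dr":[0,0,0],"offset":[0,-0.02,0],"hand":-1},{"dr":[0,0,0],"offset":[0,0,0],"hand":-1}]}}

```text
time_s: 8.95
eef_pos: [411.5, 126.5, 80.4]
ee_rot: [0.001, 0.576, 0.817, 0.003]
force: [8.8, 12.6, -7.9]
grip_width: 0.11
grip_force: 49.3
```

The drawer has travelled 190 mm and the force rises, so it is at the stop. I release, rise and look.

Emit:
{"fn": "arm_command", "kwargs": {"increments": [{"dr":[0,0,0],"offset":[0,0,0],"hand":0},{"dr":[0,0,0],"offset":[0,0,0],"hand":0},{"dr":[0,0,0],"offset":[0,0,0],"hand":0},{"dr":[0,0,0],"offset":[0,0,-0.15],"hand":0},{"dr":[0,0,0],"offset":[0,0,-0.3],"hand":0},{"dr":[0,0,0],"offset":[0,0,-0.4],"hand":0},{"dr":[0,0,0],"offset":[0,0,-0.4],"hand":0},{"dr":[0,0,0],"offset":[0,0,0],"hand":0}]}}

```text
time_s: 9.75
eef_pos: [411.9, 125.2, 235.7]
ee_rot: [0.004, 0.576, 0.818, 0.003]
force: [0.4, -0.6, -0.8]
grip_width: 0.497
grip_force: 0.0
```

Emit:
{"fn": "arm_command", "kwargs": {"increments": [{"dr":[0,0,0.18],"offset":[0,0,0],"hand":0},{"dr":[0,0,0.18],"offset":[0,0,0],"hand":0},{"dr":[0,0,0.18],"offset":[0,0,0],"hand":0},{"dr":[0,0,0.18],"offset":[0,0,0],"hand":0},{"dr":[0,0,0.18],"offset":[0,-0.3,0],"hand":0},{"dr":[0,0,0.18],"offset":[0,0.35,0],"hand":0},{"dr":[0,0,0.18],"offset":[0,0.35,0],"hand":0},{"dr":[0,0,0.18],"offset":[0,0.35,0],"hand":0}]}}

```text
time_s: 10.55
eef_pos: [484.9, 72.1, 229.8]
ee_rot: [0.0, 0.925, 0.379, -0.0]
force: [0.0, 1.2, 0.9]
grip_width: 0.502
grip_force: 0.0
```

Emit:
{"fn": "arm_command", "kwargs": {"increments": [{"dr":[0,0,0.18],"offset":[0,0.4,0],"hand":0},{"dr":[0,0,0.18],"offset":[0,0.4,0],"hand":0},{"dr":[0,0,0.18],"offset":[0,0.4,0],"hand":0},{"dr":[0,0,0],"offset":[0,0.4,0],"hand":0},{"dr":[0,0,0],"offset":[0,0.4,0],"hand":0},{"dr":[0,0,0],"offset":[0,0,0],"hand":0}]}}

```text
time_s: 11.15
eef_pos: [603.7, -137.1, 227.9]
ee_rot: [0.0, 0.984, 0.176, -0.001]
force: [-0.6, 0.0, -0.5]
grip_width: 0.501
grip_force: 0.0
```

```bash
python3 - <<'E'
from h import *
rows([480,150,250],19.6)
a=ctrl.capture('side'); b=ctrl.capture('top'); np.save('a.npy',a);np.save('b.npy',b)
save('both4.png',np.vstack([cv2.resize(b[60:260,130:330],(400,400),interpolation=cv2.INTER_CUBIC),]) if 0 else np.hstack([cv2.resize(b[90:280,120:310],(400,400),interpolation=cv2.INTER_CUBIC),cv2.resize(a[190:380,160:350],(400,400),interpolation=cv2.INTER_CUBIC)]))
E
```

```text
t 11.15 pos [ 603.7 -137.1  227.9] yaw 20.3 tilt 0.13 F [-0.6  0.  -0.5] w 0.501 gf 0.0 
 drz 0.0147828226618281 offset(after turn) [-0.169 -2.6   -0.184]
```

View pics/both4.png

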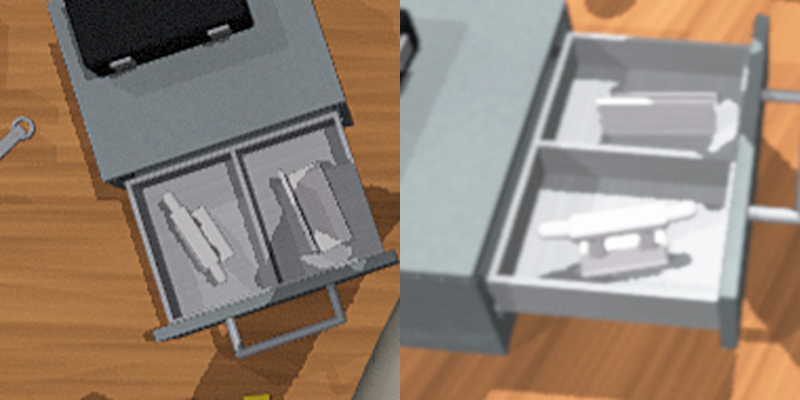

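The drawer is fully out. The cleat is in the left (+y) compartment, with its bar from about top px (200,184) to (224.5,223). The angle bracket is in the right compartment. Next I measure the cleat bar in both views.

```bash
python3 - <<'E'
from h import *
a=np.load('a.npy'); b=np.load('b.npy')
for n,im,roi in(('top',b,(190,175,235,232)),('side',a,(218,280,305,325))):
    g=cv2.cvtColor(im,cv2.COLOR_RGB2GRAY); x0,y0,x1,y1=roi
    for th in (195,205,215,225,235):
        try: q=biggest(mask_roi(g>th,*roi))
        except Exception: continue
        P=ray(n,q,110); m,v,s=line(P); print(n,th,len(q),q.min(0),q.max(0),(m+v*(s.min()+s.max())/2).round(1),(s.max()-s.min()).round(0),(np.degrees(np.arctan2(v[1],v[0]))%180).round(1))
E1=ray('top',[[199.8,184],[224.5,223]],108);E2=ray('side',[[228,299],[299,289.8]],106)
for E in(E1,E2): d=E[0]-E[1]; print(E,E.mean(0),np.hypot(*d),np.degrees(np.arctan2(d[1],d[0])))
th=np.radians(19.6);u=np.array([np.cos(th),np.sin(th)]);w=np.array([-u[1],u[0]])
h=np.array([411.9,126.5]); print('comp +y centre guess',h+142*u+70*w,'other',h+142*u-70*w)
# inner rear corners, top view z=105
print(ray('top',[[120+140*.475,90+187*.475],[120+335*.475,90+122*.475]],105))
crop=np.hstack([cv2.resize(b[172:242,180:250],(500,500),interpolation=cv2.INTER_CUBIC),cv2.resize(a[270:340,220:260+0],(286,500),interpolation=cv2.INTER_CUBIC)])
save('crop5.png',crop)
E
```

```text
top 195 1 [225 212] [225 212] [508.1 214.8] 0.0 0.0
side 195 2850 [218 280] [304 324] [524.4 261.9] 152.0 21.4
side 205 2327 [218 281] [304 324] [526.  258.7] 151.0 22.4
side 215 2215 [218 281] [304 324] [525.5 258.5] 150.0 22.2
side 225 1480 [225 282] [304 324] [519.1 248.8] 152.0 6.9
side 235 742 [226 284] [299 301] [535.  245.2] 130.0 34.7
[[580.8172043  283.59706651]
 [479.50233614 215.69924003]] [530.15977022 249.64815327] 121.96236038345202 33.828667237082804
[[585.66111844 281.04585381]
 [480.18711226 211.28788554]] [532.92411535 246.16686968] 126.455289001629 33.479690512988455
comp +y centre guess [522.19054841 240.0781446 ] other [569.15376818 108.19010121]
[[594.39976313 320.03919973]
 [680.04463897  77.72995631]]
```

View pics/crop5.png

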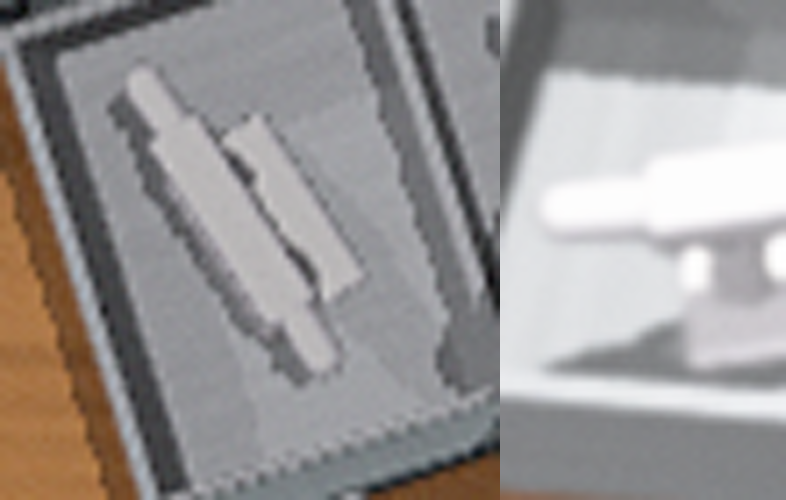

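The enlarged crop gives bar ends at px (199,181.5) and (226,224), mid (212.5,203). Both views agree on about (531,247) and yaw 33.8°.

Emit:
{"fn": "arm_command", "kwargs": {"increments": [{"dr":[0,0,-0.15],"offset":[0,0,0],"hand":0.2},{"dr":[0,0,-0.15],"offset":[0,0,0],"hand":0.2},{"dr":[0,0,0],"offset":[0.14,-0.33,0],"hand":0.2},{"dr":[0,0,0],"offset":[0.14,-0.33,0],"hand":0.2},{"dr":[0,0,0],"offset":[0.14,-0.33,0],"hand":0.2},{"dr":[0,0,0],"offset":[0.14,-0.33,0],"hand":0.2},{"dr":[0,0,0],"offset":[0.14,-0.33,0],"hand":0.2},{"dr":[0,0,0],"offset":[0.14,-0.33,0],"hand":0.2}]}}

```text
time_s: 12.05
eef_pos: [552.2, 124.3, 230.3]
ee_rot: [-0.0, 0.956, 0.294, 0.0]
force: [0.8, 0.3, -0.5]
grip_width: 0.6
grip_force: 0.0
```

Emit:
{"fn": "arm_command", "kwargs": {"increments": [{"dr":[0,0,0],"offset":[0.14,-0.33,0],"hand":0.2},{"dr":[0,0,0],"offset":[0.14,-0.33,0],"hand":0.2},{"dr":[0,0,0],"offset":[0.14,-0.33,0],"hand":0.2},{"dr":[0,0,0],"offset":[0,0,0.2],"hand":0.2},{"dr":[0,0,0],"offset":[0,0,0.2],"hand":0.2},{"dr":[0,0,0],"offset":[0,0,0],"hand":0.2}]}}

```text
time_s: 12.65
eef_pos: [526.3, 248.9, 179.3]
ee_rot: [-0.0, 0.956, 0.294, -0.003]
force: [-0.8, -1.2, 0.1]
grip_width: 0.602
grip_force: 0.0
```

```bash
python3 - <<'E'
from h import *
rows([531,247,65],33.8)
E
```

```text
t 12.65 pos [526.3 248.9 179.3] yaw 34.2 tilt 0.34 F [-0.8 -1.2  0.1] w 0.602 gf 0.0 
 drz 0.008851048772394657 offset(after turn) [0.023 0.035 0.952]
```

Emit:
{"fn": "arm_command", "kwargs": {"increments": [{"dr":[0,0,0],"offset":[0.02,0.035,0.2],"hand":0.2},{"dr":[0,0,0],"offset":[0,0,0.25],"hand":0.2},{"dr":[0,0,0],"offset":[0,0,0.2],"hand":0.2},{"dr":[0,0,0],"offset":[0,0,0.15],"hand":0.2},{"dr":[0,0,0],"offset":[0,0,0.1],"hand":0.2},{"dr":[0,0,0],"offset":[0,0,0.05],"hand":0.2},{"dr":[0,0,0],"offset":[0,0,0],"hand":0.2}]}}

```text
time_s: 13.35
eef_pos: [533.2, 246.2, 68.3]
ee_rot: [-0.0, 0.956, 0.293, 0.0]
force: [-0.2, -0.2, 0.8]
grip_width: 0.602
grip_force: 0.0
```

Emit:
{"fn": "arm_command", "kwargs": {"increments": [{"dr":[0,0,0],"offset":[0,0,0],"hand":-1},{"dr":[0,0,0],"offset":[0,0,0],"hand":-1},{"dr":[0,0,0],"offset":[0,0,0],"hand":-1},{"dr":[0,0,0],"offset":[0,0,0],"hand":-1},{"dr":[0,0,0],"offset":[0,0,0],"hand":-1}], "grip_force": 60}}

```text
time_s: 13.85
eef_pos: [533.6, 246.4, 69.1]
ee_rot: [-0.0, 0.956, 0.293, 0.001]
force: [-2.7, 1.3, 5.9]
grip_width: 0.242
grip_force: 60.8
```

Cleat gripped (about 21 mm). I lift it and measure.

Emit:
{"fn": "arm_command", "kwargs": {"increments": [{"dr":[0,0,0],"offset":[0,0,-0.05],"hand":-1},{"dr":[0,0,0],"offset":[0,0,-0.15],"hand":-1},{"dr":[0,0,0],"offset":[0,0,-0.25],"hand":-1},{"dr":[0,0,0],"offset":[0,0,-0.3],"hand":-1},{"dr":[0,0,0],"offset":[0,0,-0.3],"hand":-1},{"dr":[0,0,0],"offset":[0,0,-0.2],"hand":-1},{"dr":[0,0,0],"offset":[0,0,0],"hand":-1}]}}

```text
time_s: 14.55
eef_pos: [534.4, 246.2, 221.3]
ee_rot: [0.0, 0.956, 0.293, 0.003]
force: [0.4, 0.7, -3.4]
grip_width: 0.238
grip_force: 59.8
```

Emit:
{"fn": "arm_command", "kwargs": {"increments": [{"dr":[0,0,0.156],"offset":[0,0,0],"hand":-1},{"dr":[0,0,0.156],"offset":[0,0,0],"hand":-1},{"dr":[0,0,0.156],"offset":[0,0,0],"hand":-1},{"dr":[0,0,0],"offset":[0,0.2,0],"hand":-1},{"dr":[0,0,0],"offset":[0,0.3,0],"hand":-1},{"dr":[0,0,0],"offset":[0,0.3,0],"hand":-1},{"dr":[0,0,0],"offset":[0,0.3,0],"hand":-1},{"dr":[0,0,0],"offset":[0,0,0],"hand":-1}]}}

```text
time_s: 15.35
eef_pos: [563.1, 113.6, 215.8]
ee_rot: [0.0, 0.994, 0.111, -0.002]
force: [-0.4, 1.4, -4.0]
grip_width: 0.241
grip_force: 59.8
```

```bash
python3 - <<'E'
from h import *
rows([513.7,-367,219],12.8)
im=ctrl.capture('top'); hsv=cv2.cvtColor(im,cv2.COLOR_RGB2HSV)
low=(hsv[...,1]<60)
g=biggest(mask_roi(low&(hsv[...,2]>150),370,195,412,255))
m=np.array([[g[g[:,1]==y,0].mean()+0,y] for y in (226,228,229,231,232) if np.ptp(g[g[:,1]==y,0])<8])
P=ray('top',m,52); f=cv2.fitLine(P.astype(np.float32),cv2.DIST_L2,0,.01,.01).ravel(); print('grab bar line',P.round(1).tolist(),np.degrees(np.arctan2(f[1],f[0]))%180)
s=ctrl.capture('side'); np.save('s.npy',s)
save('crop6.png',np.hstack([cv2.resize(im[190:265,365:440],(400,400),interpolation=cv2.INTER_CUBIC),cv2.resize(s[130:205,340:415],(400,400),interpolation=cv2.INTER_CUBIC)]))
E
```

```text
t 15.35 pos [563.1 113.6 215.8] yaw 12.8 tilt 0.2 F [-0.4  1.4 -4. ] w 0.241 gf 59.8 
 drz -0.0007637618408933931 offset(after turn) [-1.289  3.814 -0.027]
grab bar line [[478.7, -238.3], [473.2, -239.6], [470.5, -241.0], [465.0, -242.4], [462.3, -243.7]] 18.341963
```

View pics/crop6.png

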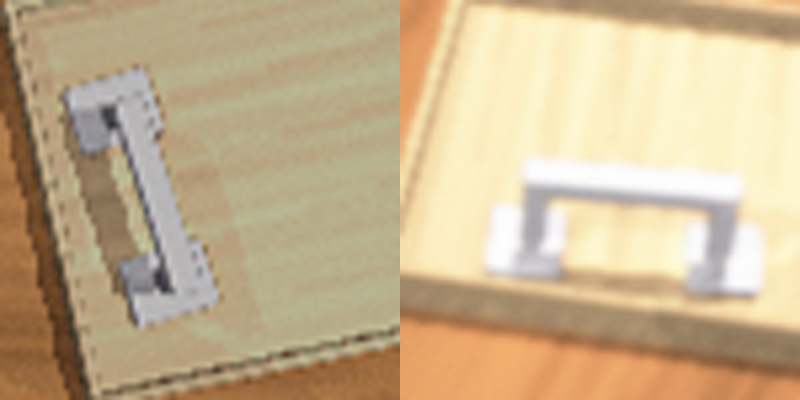

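The grab bar runs from top px (389,210) to (399,244), with side mid (384,164), upright in the tray. Next I carry the cleat on to the tray's empty half.

Emit:
{"fn": "arm_command", "kwargs": {"increments": [{"dr":[0,0,0],"offset":[-0.06,0.2,0],"hand":-1},{"dr":[0,0,0],"offset":[-0.11,0.32,0],"hand":-1},{"dr":[0,0,0],"offset":[-0.11,0.32,0],"hand":-1},{"dr":[0,0,0],"offset":[-0.11,0.32,0],"hand":-1},{"dr":[0,0,0],"offset":[-0.11,0.32,0],"hand":-1},{"dr":[0,0,0],"offset":[-0.11,0.32,0],"hand":-1},{"dr":[0,0,0],"offset":[-0.11,0.32,0],"hand":-1},{"dr":[0,0,0],"offset":[-0.11,0.32,0],"hand":-1}]}}

```text
time_s: 16.25
eef_pos: [531.6, -190.5, 217.1]
ee_rot: [-0.001, 0.993, 0.114, -0.0]
force: [0.7, -0.3, -3.2]
grip_width: 0.237
grip_force: 60.0
```

Emit:
{"fn": "arm_command", "kwargs": {"increments": [{"dr":[0,0,0],"offset":[-0.11,0.32,0],"hand":-1},{"dr":[0,0,0],"offset":[-0.11,0.32,0],"hand":-1},{"dr":[0,0,0],"offset":[-0.11,0.32,0],"hand":-1},{"dr":[0,0,0],"offset":[-0.11,0.32,0],"hand":-1},{"dr":[0,0,0],"offset":[-0.04,0.1,0],"hand":-1},{"dr":[0,0,0],"offset":[0,0,0],"hand":-1},{"dr":[0,0,0],"offset":[0,0,0],"hand":-1}]}}

```text
time_s: 16.95
eef_pos: [513.6, -362.9, 217.4]
ee_rot: [-0.001, 0.993, 0.114, -0.0]
force: [0.5, 0.3, -3.4]
grip_width: 0.239
grip_force: 60.0
```

```bash
python3 - <<'E'
from h import *
rows([513.7,-367,20],12.8)
print(ray('top',[[394.1,227.3],[389,210.2],[399.1,244.4]],50),ray('side',[[383.9,163.7]],51))
E
```

```text
t 16.95 pos [ 513.6 -362.9  217.4] yaw 13.1 tilt 0.08 F [ 0.5  0.3 -3.4] w 0.239 gf 60.0 
 drz 0.006566668334098343 offset(after turn) [-0.007  0.033  1.645]
[[ 475.14498651 -237.54871501]
 [ 522.08726045 -223.45405324]
 [ 428.4799178  -251.28466276]] [[ 476.55272544 -242.55336352]]
```

Emit:
{"fn": "arm_command", "kwargs": {"increments": [{"dr":[0,0,0],"offset":[0,0.03,0.3],"hand":-1},{"dr":[0,0,0],"offset":[0,0,0.35],"hand":-1},{"dr":[0,0,0],"offset":[0,0,0.35],"hand":-1},{"dr":[0,0,0],"offset":[0,0,0.3],"hand":-1},{"dr":[0,0,0],"offset":[0,0,0.2],"hand":-1},{"dr":[0,0,0],"offset":[0,0,0.1],"hand":-1},{"dr":[0,0,0],"offset":[0,0,0],"hand":-1},{"dr":[0,0,0],"offset":[0,0,0],"hand":-1}]}}

```text
time_s: 17.75
eef_pos: [514.8, -368.0, 27.5]
ee_rot: [0.001, 0.993, 0.114, 0.001]
force: [0.2, -0.4, -3.0]
grip_width: 0.239
grip_force: 59.9
```

Emit:
{"fn": "arm_command", "kwargs": {"increments": [{"dr":[0,0,0],"offset":[0,0,0.015],"hand":-1},{"dr":[0,0,0],"offset":[0,0,0.015],"hand":-1},{"dr":[0,0,0],"offset":[0,0,0],"hand":-1}]}}

```text
time_s: 18.05
eef_pos: [513.9, -368.2, 22.7]
ee_rot: [0.0, 0.994, 0.113, 0.0]
force: [0.6, -0.4, -2.8]
grip_width: 0.241
grip_force: 59.9
```

Emit:
{"fn": "arm_command", "kwargs": {"increments": [{"dr":[0,0,0],"offset":[0,0,0.02],"hand":-1},{"dr":[0,0,0],"offset":[0,0,0.015],"hand":-1},{"dr":[0,0,0],"offset":[0,0,0.01],"hand":-1},{"dr":[0,0,0],"offset":[0,0,0],"hand":-1}]}}

```text
time_s: 18.45
eef_pos: [513.8, -368.1, 16.7]
ee_rot: [-0.0, 0.994, 0.113, -0.0]
force: [0.9, 0.4, -2.9]
grip_width: 0.236
grip_force: 59.9
```

Emit:
{"fn": "arm_command", "kwargs": {"increments": [{"dr":[0,0,0],"offset":[0,0,0.008],"hand":-1},{"dr":[0,0,0],"offset":[0,0,0.008],"hand":-1},{"dr":[0,0,0],"offset":[0,0,0],"hand":-1}]}}

```text
time_s: 18.75
eef_pos: [513.8, -368.1, 14.9]
ee_rot: [-0.0, 0.994, 0.113, -0.0]
force: [0.6, 0.5, -2.7]
grip_width: 0.238
grip_force: 59.9
```

Emit:
{"fn": "arm_command", "kwargs": {"increments": [{"dr":[0,0,0],"offset":[0,0,0.008],"hand":-1},{"dr":[0,0,0],"offset":[0,0,0.008],"hand":-1},{"dr":[0,0,0],"offset":[0,0,0],"hand":-1}]}}

```text
time_s: 19.05
eef_pos: [514.0, -368.2, 14.2]
ee_rot: [0.0, 0.994, 0.113, 0.0]
force: [-3.5, 3.1, 5.6]
grip_width: 0.238
grip_force: 61.0
```

Touchdown at the expected height. I release, rise and turn towards the grab.

Emit:
{"fn": "arm_command", "kwargs": {"increments": [{"dr":[0,0,0],"offset":[0,0,0],"hand":0},{"dr":[0,0,0],"offset":[0,0,0],"hand":0},{"dr":[0,0,0],"offset":[0,0,0],"hand":0},{"dr":[0,0,0],"offset":[0,0,0],"hand":0},{"dr":[0,0,0],"offset":[0,0,-0.1],"hand":0},{"dr":[0,0,0],"offset":[0,0,-0.2],"hand":0},{"dr":[0,0,0],"offset":[0,0,-0.35],"hand":0},{"dr":[0,0,0],"offset":[0,0,-0.35],"hand":0}]}}

```text
time_s: 19.85
eef_pos: [513.7, -367.9, 135.2]
ee_rot: [-0.0, 0.994, 0.113, -0.0]
force: [-0.2, 0.0, 0.2]
grip_width: 0.501
grip_force: 0.0
```

Emit:
{"fn": "arm_command", "kwargs": {"increments": [{"dr":[0,0,-0.08],"offset":[0,0,0],"hand":0},{"dr":[0,0,0],"offset":[0,-0.25,0],"hand":0},{"dr":[0,0,0],"offset":[0,-0.3,0],"hand":0},{"dr":[0,0,0],"offset":[0,-0.3,0],"hand":0},{"dr":[0,0,0],"offset":[0,-0.2,0],"hand":0},{"dr":[0,0,0],"offset":[0,0,0],"hand":0},{"dr":[0,0,0],"offset":[0,0,0],"hand":0}]}}

```text
time_s: 20.55
eef_pos: [478.2, -247.8, 134.2]
ee_rot: [0.001, 0.989, 0.145, 0.001]
force: [0.3, 0.4, -0.2]
grip_width: 0.498
grip_force: 0.0
```

```bash
python3 - <<'E'
from h import *
rows([475.7,-239.5,9],16.7)
save('top7.png',np.hstack([ctrl.capture('top')[150:290,340:500],ctrl.capture('side')[110:250,320:480]]).repeat(2,0).repeat(2,1))
E
```

```text
t 20.55 pos [ 478.2 -247.8  134.2] yaw 16.6 tilt 0.1 F [ 0.3  0.4 -0.2] w 0.498 gf 0.0 
 drz -0.0012760097534447192 offset(after turn) [-0.    -0.072  1.043]
```

View pics/top7.png

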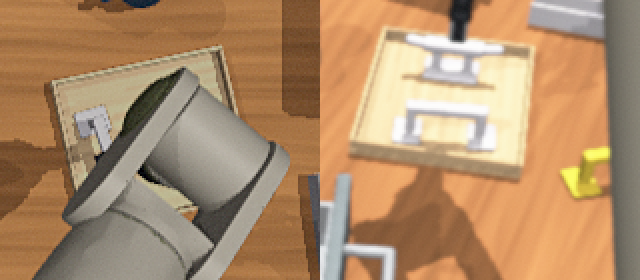

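The cleat stands upright in the tray's far half in the side crop, and the grab is untouched. I descend on the grab.

Emit:
{"fn": "arm_command", "kwargs": {"increments": [{"dr":[0,0,0],"offset":[0,-0.07,0.1],"hand":0},{"dr":[0,0,0],"offset":[0,0,0.25],"hand":0},{"dr":[0,0,0],"offset":[0,0,0.25],"hand":0},{"dr":[0,0,0],"offset":[0,0,0.2],"hand":0},{"dr":[0,0,0],"offset":[0,0,0.15],"hand":0},{"dr":[0,0,0],"offset":[0,0,0.08],"hand":0},{"dr":[0,0,0],"offset":[0,0,0],"hand":0},{"dr":[0,0,0],"offset":[0,0,0],"hand":0}]}}

```text
time_s: 21.45
eef_pos: [475.9, -240.0, 10.2]
ee_rot: [0.0, 0.99, 0.144, 0.0]
force: [0.1, -0.6, 0.2]
grip_width: 0.5
grip_force: 0.0
```

Emit:
{"fn": "arm_command", "kwargs": {"increments": [{"dr":[0,0,0],"offset":[0,0,0],"hand":-1},{"dr":[0,0,0],"offset":[0,0,0],"hand":-1},{"dr":[0,0,0],"offset":[0,0,0],"hand":-1},{"dr":[0,0,0],"offset":[0,0,0],"hand":-1},{"dr":[0,0,0],"offset":[0,0,0],"hand":-1}], "grip_force": 60}}

```text
time_s: 21.95
eef_pos: [475.8, -239.6, 10.4]
ee_rot: [0.001, 0.989, 0.145, 0.0]
force: [-1.6, 1.9, 6.7]
grip_width: 0.167
grip_force: 62.2
```

Grab gripped. I lift it and carry it to the left compartment.

Emit:
{"fn": "arm_command", "kwargs": {"increments": [{"dr":[0,0,0],"offset":[0,0,-0.05],"hand":-1},{"dr":[0,0,0],"offset":[0,0,-0.2],"hand":-1},{"dr":[0,0,0],"offset":[0,0,-0.35],"hand":-1},{"dr":[0,0,0],"offset":[0,0,-0.4],"hand":-1},{"dr":[0,0,0],"offset":[0,0,-0.4],"hand":-1},{"dr":[0,0,0],"offset":[0,0,-0.3],"hand":-1},{"dr":[0,0,-0.067],"offset":[0,0,0],"hand":-1},{"dr":[0,0,0],"offset":[0.07,-0.15,0],"hand":-1}]}}

```text
time_s: 22.75
eef_pos: [477.1, -220.7, 214.3]
ee_rot: [0.001, 0.985, 0.17, 0.0]
force: [0.1, -0.4, -3.8]
grip_width: 0.166
grip_force: 61.0
```

Emit:
{"fn": "arm_command", "kwargs": {"increments": [{"dr":[0,0,0],"offset":[0.14,-0.3,0],"hand":-1},{"dr":[0,0,0],"offset":[0.14,-0.3,0],"hand":-1},{"dr":[0,0,0],"offset":[0.14,-0.3,0],"hand":-1},{"dr":[0,0,0],"offset":[0.14,-0.3,0],"hand":-1},{"dr":[0,0,0],"offset":[0.14,-0.3,0],"hand":-1},{"dr":[0,0,0],"offset":[0.14,-0.3,0],"hand":-1},{"dr":[0,0,0],"offset":[0.14,-0.3,0],"hand":-1},{"dr":[0,0,0],"offset":[0.14,-0.3,0],"hand":-1}]}}

```text
time_s: 23.55
eef_pos: [506.6, 98.5, 213.5]
ee_rot: [-0.0, 0.985, 0.171, -0.0]
force: [0.5, -0.6, -2.7]
grip_width: 0.166
grip_force: 61.0
```

Emit:
{"fn": "arm_command", "kwargs": {"increments": [{"dr":[0,0,0],"offset":[0.14,-0.3,0],"hand":-1},{"dr":[0,0,0],"offset":[0.14,-0.3,0],"hand":-1},{"dr":[0,0,0],"offset":[0.14,-0.3,0],"hand":-1},{"dr":[0,0,0],"offset":[0.09,-0.18,0],"hand":-1},{"dr":[0,0,0],"offset":[0,0,0],"hand":-1},{"dr":[0,0,0],"offset":[0,0,0],"hand":-1}]}}

```text
time_s: 24.15
eef_pos: [520.8, 239.5, 213.2]
ee_rot: [0.0, 0.985, 0.171, -0.001]
force: [-0.7, -0.0, -3.4]
grip_width: 0.169
grip_force: 61.0
```

```bash
python3 - <<'E'
from h import *
rows([522,240,66],19.6)
save('s8.png',np.hstack([ctrl.capture('top')[60:260,120:320],ctrl.capture('side')[160:360,160:360]]).repeat(2,0).repeat(2,1))
E
```

```text
t 24.15 pos [520.8 239.5 213.2] yaw 19.7 tilt 0.07 F [-0.7 -0.  -3.4] w 0.169 gf 61.0 
 drz 0.0018646341109167174 offset(after turn) [ 1.100e-02 -1.000e-03  1.226e+00]
```

View pics/s8.png

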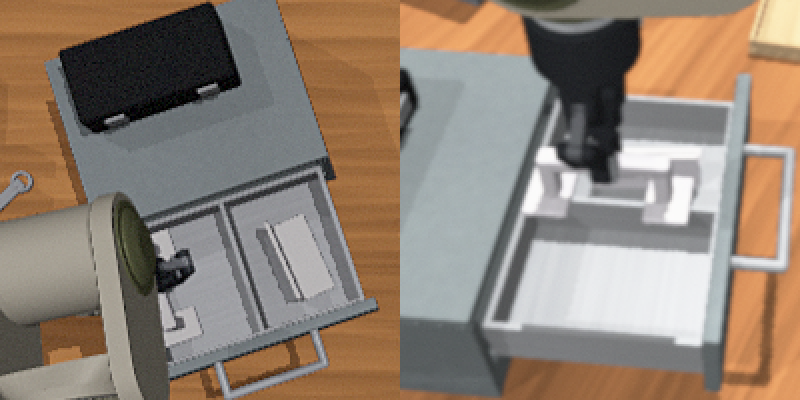

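The grab hangs level over the left compartment, the drawer is still fully out and the angle bracket is undisturbed. I lower it.

Emit:
{"fn": "arm_command", "kwargs": {"increments": [{"dr":[0,0,0],"offset":[0.01,0,0.2],"hand":-1},{"dr":[0,0,0],"offset":[0,0,0.3],"hand":-1},{"dr":[0,0,0],"offset":[0,0,0.25],"hand":-1},{"dr":[0,0,0],"offset":[0,0,0.2],"hand":-1},{"dr":[0,0,0],"offset":[0,0,0.15],"hand":-1},{"dr":[0,0,0],"offset":[0,0,0.05],"hand":-1},{"dr":[0,0,0],"offset":[0,0,0],"hand":-1},{"dr":[0,0,0],"offset":[0,0,0],"hand":-1}]}}

```text
time_s: 25.05
eef_pos: [523.0, 239.7, 76.7]
ee_rot: [-0.0, 0.985, 0.17, 0.001]
force: [0.6, -0.5, -3.5]
grip_width: 0.169
grip_force: 61.0
```

Emit:
{"fn": "arm_command", "kwargs": {"increments": [{"dr":[0,0,0],"offset":[0,0,0.015],"hand":-1},{"dr":[0,0,0],"offset":[0,0,0.015],"hand":-1},{"dr":[0,0,0],"offset":[0,0,0],"hand":-1}]}}

```text
time_s: 25.35
eef_pos: [522.3, 239.9, 72.0]
ee_rot: [0.0, 0.985, 0.171, 0.0]
force: [0.4, 0.0, -3.9]
grip_width: 0.17
grip_force: 61.0
```

Emit:
{"fn": "arm_command", "kwargs": {"increments": [{"dr":[0,0,0],"offset":[0,0,0.02],"hand":-1},{"dr":[0,0,0],"offset":[0,0,0.015],"hand":-1},{"dr":[0,0,0],"offset":[0,0,0.008],"hand":-1},{"dr":[0,0,0],"offset":[0,0,0],"hand":-1}]}}

```text
time_s: 25.75
eef_pos: [522.3, 239.9, 66.6]
ee_rot: [0.0, 0.985, 0.171, -0.0]
force: [-0.2, 0.5, -3.0]
grip_width: 0.167
grip_force: 61.0
```

Emit:
{"fn": "arm_command", "kwargs": {"increments": [{"dr":[0,0,0],"offset":[0,0,0.008],"hand":-1},{"dr":[0,0,0],"offset":[0,0,0],"hand":-1}]}}

```text
time_s: 25.95
eef_pos: [522.3, 239.9, 65.8]
ee_rot: [-0.0, 0.985, 0.17, -0.0]
force: [-0.5, -1.0, -3.7]
grip_width: 0.169
grip_force: 61.0
```

Emit:
{"fn": "arm_command", "kwargs": {"increments": [{"dr":[0,0,0],"offset":[0,0,0.008],"hand":-1},{"dr":[0,0,0],"offset":[0,0,0.006],"hand":-1},{"dr":[0,0,0],"offset":[0,0,0],"hand":-1}]}}

```text
time_s: 26.25
eef_pos: [522.9, 240.3, 65.4]
ee_rot: [-0.0, 0.985, 0.171, 0.001]
force: [-1.6, 0.7, 5.6]
grip_width: 0.169
grip_force: 62.2
```

Touchdown. I release, rise and move clear.

Emit:
{"fn": "arm_command", "kwargs": {"increments": [{"dr":[0,0,0],"offset":[0,0,0],"hand":0},{"dr":[0,0,0],"offset":[0,0,0],"hand":0},{"dr":[0,0,0],"offset":[0,0,0],"hand":0},{"dr":[0,0,0],"offset":[0,0,0],"hand":0},{"dr":[0,0,0],"offset":[0,0,-0.1],"hand":0},{"dr":[0,0,0],"offset":[0,0,-0.3],"hand":0},{"dr":[0,0,0],"offset":[0,0,-0.4],"hand":0},{"dr":[0,0,0],"offset":[0,0,-0.4],"hand":0}]}}

```text
time_s: 27.05
eef_pos: [522.0, 239.8, 210.7]
ee_rot: [0.0, 0.985, 0.171, 0.0]
force: [0.9, 0.7, -0.3]
grip_width: 0.499
grip_force: 0.0
```

Emit:
{"fn": "arm_command", "kwargs": {"increments": [{"dr":[0,0,0],"offset":[0,0,-0.3],"hand":0},{"dr":[0,0,0],"offset":[0,0.3,0],"hand":0},{"dr":[0,0,0],"offset":[0,0.35,0],"hand":0},{"dr":[0,0,0],"offset":[0,0.35,0],"hand":0},{"dr":[0,0,0],"offset":[-0.1,0.35,0],"hand":0},{"dr":[0,0,0],"offset":[-0.1,0.35,0],"hand":0},{"dr":[0,0,0],"offset":[-0.1,0.35,0],"hand":0},{"dr":[0,0,0],"offset":[0,0,0],"hand":0}]}}

```text
time_s: 27.85
eef_pos: [571.2, -8.5, 244.8]
ee_rot: [0.001, 0.986, 0.168, 0.0]
force: [-0.0, 1.5, -0.5]
grip_width: 0.5
grip_force: 0.0
```

```bash
python3 - <<'E'
from h import *
a=ctrl.capture('top');b=ctrl.capture('side')
save('s9.png',np.vstack([a[40:300,120:520],b[100:400,160:560][:300]]))
E
```

```text
(no output)
```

View pics/s9.png

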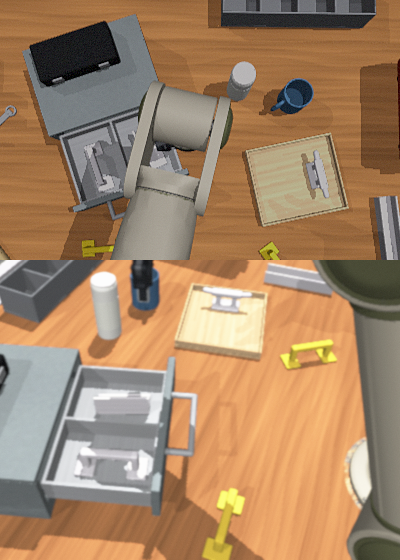

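The final view shows the grab upright in the left compartment (side crop (110,462)) and the cleat upright in the tray (top crop (317,172)). The bracket, can and mug are in place and the drawer is out.

```bash
python3 -c "
from rig import ctrl
print(ctrl.finish_job())"
```

```text
the job is handed in; nothing more can be done
None
```

The job is handed in: the drawer is out to its stop, the cleat stands in the tray and the grab handle in the cleat's compartment, each lowered to contact before release, with the bracket, can and mug left where they were; the verdict was not shown.

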